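# Unnest, load and stack the sample totes

## Task

The two sample totes stand nested in the cradle. Lift the upper tote out, set it down upright on the free worktop and let go; then stand the purple-capped tube upright in the lower tote, letting go gently so that it stays standing. Finally take the upper tote again and put it back on the lower one turned end for end, so that it stacks (blue ends opposite) instead of nesting and the tube stands unharmed beneath it; leave the lower tote in its cradle and the other two tubes standing where they are.

Things in the scene. Friction and masses are not known exactly. Their poses are not given: they have to be found in the camera images.
- cradle: Bare metal cradle fixed to the worktop. Origin on the worktop under the totes' middle; x lengthwise, away from the robot; z up. Base plate 4 mm thick carries the lower tote. Side cheeks at |y| = 36 to 40 mm, x -50 to 85 mm, up to z = 80 mm; end plate at x = 98 to 102 mm up to z = 100 mm. Open toward the robot.
- tote_lower: Grey tote loose in the cradle, 0.35 kg. Outside 180 (x) x 66 (y) x 60 (z) mm; origin: centre of underside; blue end at -x. Mouth inside 162x60 mm; floor 3 mm thick, clear for |x| < 55, |y| < 19 mm. Three blocks in the mouth, tops at z = 50 mm: two in the blue-end corners, one mid grey end, 60 mm or more from the centre along x. An upright skirt from z = 32 mm to the rim.
- tote_upper: Empty tote, 0.13 to 0.25 kg, same shape and axes as tote_lower (underside 147x45 mm). Starts nested in it, same facing, origins 28 mm apart; turned half a turn it stands on the blocks, origins 50 mm apart, with 7 mm play all round. Nested, the cheeks cover most of its sides; once out it can be held level across its 66 mm sides near the rim.
- upper_blue_grip (a point): Middle of the top edge of tote_upper's blue end wall, at x = -85.5, z = 60 mm in the tote. The wall is 9 mm thick along x and upright 28 mm down from the top; room for a finger inside it for |y| < 15 mm, between the corner blocks. At first the tote is taken here from above.
- lower_blue_grip (a point): The same point on tote_lower.
- tube_purple: Sample tube with purple cap, standing on the worktop; origin at the centre of its flat base, z up. 12 g, 41 mm tall; body 10.4 mm wide up to z = 30 mm, cap 12.4 mm wide above.
- tube_blue: Same tube with a dark blue cap; a bystander.
- tube_green: Same tube with a green cap; a bystander.

How it is judged (in metres and radians):
On the way, in this order (a step that is already met when the one before it is completed fails the run):
1. the upper tote stands upright on the worktop, let go and still (height (world z) of tote_upper below 0.004 m and angle between tote_upper's own z axis and vertical below 0.06 rad and contact force between the fingers and tote_upper below 0.1 N and linear speed of tote_upper below 0.02 m/s), for 0.2 s.
2. the purple-capped tube stands upright on the floor of the lower tote, let go and still (z of tube_purple in the frame of tote_lower between 0 and 0.007 m and horizontal distance between tube_purple and tote_lower below 0.075 m and angle between tube_purple's own z axis and vertical below 0.12 rad and contact force between the fingers and tube_purple below 0.1 N and linear speed of tube_purple below 0.02 m/s and angular speed of tube_purple below 0.3 rad/s), for 0.3 s.
At the end, for the whole second after the job is handed in: Upper tote level (0.05 rad), 50 +-3 mm above the lower one and within 11 mm of its centre, blue end over the grey end; lower tote down in the cradle (10 mm); purple-capped tube upright (0.12 rad) on its floor; other two tubes standing; all at rest (z of tote_upper in the frame of tote_lower between 0.047 and 0.053 m and horizontal distance between tote_upper and tote_lower below 0.011 m and angle between each of tote_upper, tote_lower's own z axis and vertical below 0.05 rad and x of upper_blue_grip in the frame of tote_lower above 0.07 m and linear speed of each of tote_upper, tube_purple below 0.02 m/s and z of tote_lower in the frame of cradle below 0.007 m and horizontal distance between tote_lower and cradle below 0.01 m and z of tube_purple in the frame of tote_lower between 0 and 0.007 m and horizontal distance between tube_purple and tote_lower below 0.075 m and angle between tube_purple's own z axis and vertical below 0.12 rad and angle between each of tube_blue, tube_green's own z axis and vertical below 0.1 rad); the robot touches nothing.
It fails at once if one of the other two tubes is knocked over or moved more than 30 mm (distance of any of tube_blue, tube_green from where it was at the start of the episode above 0.03 m or angle between any of tube_blue, tube_green's own z axis and vertical above 0.5 rad).
It fails at once if the lower tote is lifted or pushed out of the cradle (z of tote_lower in the frame of cradle above 0.025 m or horizontal distance between tote_lower and cradle above 0.02 m).
It fails at once if the purple-capped tube is tipped over (angle between tube_purple's own z axis and vertical above 0.8 rad).
It also fails if it takes over 72 s, if anything falls off the work surface, if the arm or the gripper's body presses on something with over 40 N, if the wrist force passes 120 N, or if a joint passes its speed limit or range.

## Robot

A 7-joint arm with a two-finger parallel gripper is mounted at the origin on a cart in front of the work surface, level with it; the furniture and walls round the work are solid. World frame = base frame: x ahead of the robot, y to its left, z up, the work surface at z = 0. Lengths are in mm, angles in rad, forces in N, time in s.
With the tool pointing down it reaches from about 425 to 925 mm from the base axis. Payload 6.8 kg.
Tool frame: the origin (TCP) lies on the mounting face of the last link; the fingertips stand 182 mm ahead of it and the grasp point (between the pads) lies 163 mm ahead of it; z points along the fingers, y is the line along which they close (so a half turn about z gives the same grasp; the last joint's range is limited). The gripper opens to 88 mm and grips with 3 to 60 N. Pads are 20 mm wide; open, the fingers measure 115 mm over their backs; the gripper's body (75 mm by 178 mm) begins 61 mm behind the grasp point.
Start: joints at [1.159, 0.477, 0.022, 1.555, -0.011, 1.109, -0.083], TCP at [201.931, -644.101, 404.664] pointing down, gripper open.
Joint ranges: [-2.96, 2.96], [-0.34, 2.1], [-1.41, 1.46], [0.24, 2.44], [-1.37, 4.51], [0.17, 1.92], [-2.96, 2.96]. Speed limits (rad/s): [2.39, 2.39, 3.14, 3.14, 3.14, 3.14, 3.14].

## Interface

Orientations are given as a unit quaternion [x, y, z, w].
In Python, from rig import manip gives the robot as it stands. The module is installed in compiled form; this text tells all that it offers.
- The arm moves only by the tool servo_tool, never from a script. Its argument "commands" is a list of rows, each a list of 3 entries, a list of its own where there are three numbers: the opening, from -1 (shut) to 1 (fully open), so that 0 is half open, then the shift along the tool's x, y, z in mm, then the turn about the tool's z in degrees. In form: [[gripper, [tx, ty, tz], yaw], ...]. A call has 1 to 20 rows; each row shifts and turns the commanded pose from where the row before left it, along the tool's axes as they then stand; what a row does not reach is not made up. A row lasts 1/10 s, in which the tool goes at most 50 mm and 8.59 degrees, less where a joint would pass 70% of its speed; a pose out of reach is approached as far as the arm can. A call is refused whole if a number of a shift passes 50 or a number of a turn 8.59, either way. A call with a gripper value outside its range is refused whole. The fingers move at their own pace and stop on an object; "squeeze" is the grip in N (left out, the last holds). Time passes only in rows, so rows that do not move let the fingers close. It gives the time, the measured TCP pose, the force, the opening and the grip force at its end, in the units of the state.
- manip.observe(): the state, without advancing time (a new reading comes with each control period).
- manip.snapshot(name): name is "scene" or "top" or "wrist"; returns (picture, depth): 480x640x3 uint8, red, green, blue; 480x640 float32, mm along the optical axis (not along the pixel's ray), 0 where there is no reading.
- manip.camera_params(name): a dict with "K" (3x3 intrinsics, pixels), "distortion" ([k1, k2, p1, p2, k3] as OpenCV has them; the pictures are not rectified), "xyz" and "attitude" of the camera in the world. Camera axes: x right, y down, z forward; pixel columns grow to the right and rows downward; lengths in mm; the calibration is good to about 2 mm. A picture is of the moment at which its call begins: read the wrist's pose just before it. camera_params takes no time and is no camera call; for the wrist camera it gives the pose at the moment of the call.
- manip.job_done(): hands the job in; it is judged then, once.
The state is a dict: "time_s": time; "qpos": joint angles; "dq": joint speeds; "joint_efforts": joint torques, N m; "tool_pos": TCP position; "tool_rot": TCP orientation; "force": force on the tool from outside, world axes, zero at the start; "moment": the same for the moment, N m; "opening": finger opening in mm; "grip_force": force on a finger pad.
Only numpy, scipy, OpenCV 4.12 (cv2) and the standard library are available. Lean on these libraries where they do the work, as an engineer would, in place of code of your own. Each camera call takes 0.05 s, during which the arm holds its last target. There are 200 camera calls.

## Working session

There is one attempt and no reset: what is moved stays moved. The work goes in short steps, Python scripts to look and compute and a tool call to move; the robot and the scene stay as the last step left them, time stands still between calls to the robot, and variables do not carry over. Pictures are saved under pics/ and viewed, at most 11 in all, crops included, and the job is handed in when it is done.

Besides the shell and the picture viewer there is one more tool, called after "Call:" as name(argument=value, ...) on one line, values as JSON. servo_tool: Moves the arm, as the interface text tells. Its arguments: {"type":"object","properties":{"commands":{"type":"array","items":{"type":"array"}},"squeeze":{"type":"number"}},"required":["commands"]}

```bash
mkdir -p pics; cat > h.py <<'E'
import numpy as np, cv2
from scipy.spatial.transform import Rotation as R
from rig import manip
def snap(cam, fn=None):
    P=manip.camera_params(cam); im,d=manip.snapshot(cam)
    if fn: cv2.imwrite('pics/'+fn,im[:,:,::-1])
    return P,im,d
def rot(P):
    a=np.array(P['attitude'],float)
    return a if a.shape==(3,3) else R.from_quat(a).as_matrix()
def ray(P,uv):
    n=cv2.undistortPoints(np.array(uv,float).reshape(-1,1,2),np.array(P['K'],float),np.array(P['distortion'],float)).reshape(-1,2)
    return np.c_[n,np.ones(len(n))]@rot(P).T
def onz(P,uv,z):
    d=ray(P,uv); o=np.array(P['xyz'],float); return o+d*((z-o[2])/d[:,2])[:,None]
def bydepth(P,d,uv):
    uv=np.array(uv,int).reshape(-1,2); return np.array(P['xyz'])+ray(P,uv)*d[uv[:,1],uv[:,0]][:,None]
def state():
    s=manip.observe(); print({k:np.round(s[k],3).tolist() for k in ('time_s','qpos','tool_pos','tool_rot','force','opening','grip_force')})
    return s
E
python3 - <<'E'
from h import *
s=state()
for c in('top','scene'):
    P,im,d=snap(c,c+'0.png'); np.savez(c+'0.npz',im=im,d=d); print(c,P)
E
```

```text
{'time_s': 0.0, 'qpos': [1.159, 0.478, 0.022, 1.556, -0.011, 1.109, -0.083], 'tool_pos': [201.83, -643.847, 403.717], 'tool_rot': [0.988, 0.151, -0.0, -0.001], 'force': [0.362, -0.438, 0.37], 'opening': 87.99, 'grip_force': 0.0}
top {'K': array([[433.58251582,   0.        , 319.92775287],
       [  0.        , 433.58251582, 235.34988324],
       [  0.        ,   0.        ,   1.        ]]), 'distortion': array([0.02355114, 0.        , 0.        , 0.        , 0.        ]), 'xyz': array([342.10881427, 160.3702951 , 910.64133599]), 'attitude': array([ 0.72528802, -0.68053733,  0.07014581, -0.07684915])}
scene {'K': array([[612.40241037,   0.        , 328.88079021],
       [  0.        , 612.40241037, 235.07424607],
       [  0.        ,   0.        ,   1.        ]]), 'distortion': array([-0.07965864,  0.        ,  0.        ,  0.        ,  0.        ]), 'xyz': array([-201.46919538,  650.80528033,  599.37672383]), 'attitude': array([-0.41202616,  0.76586056, -0.43535705,  0.23271502])}
```

View pics/top0.png

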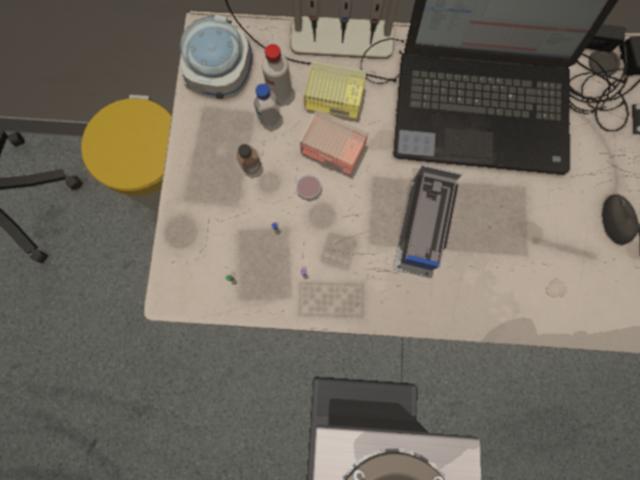

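View pics/scene0.png

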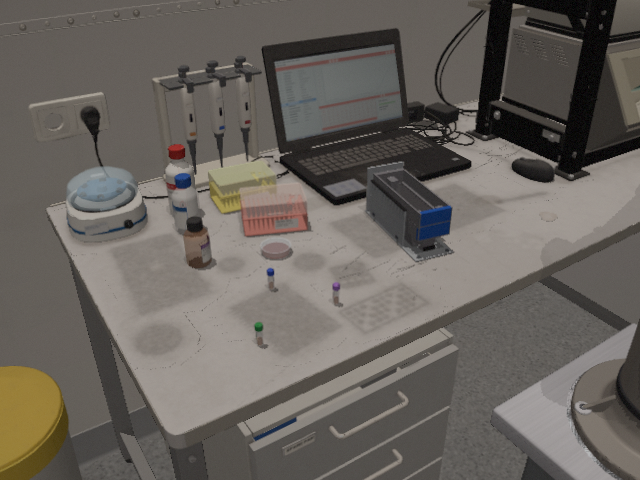

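The top view shows the nested totes at about (430,225) with the blue end at (422,264). The tubes are purple (305,272), blue (275,227) and green (231,278). In the scene view the caps are at (336,287), (270,271) and (259,327), and the blue end is at (434,222).

```bash
python3 - <<'E'
from h import *
D={c:np.load(c+'0.npz') for c in('top','scene')}; P={c:manip.camera_params(c) for c in D}
def tri(a,b):
    A=np.zeros((3,3));y=np.zeros(3)
    for c,u in(('top',a),('scene',b)):
        d=ray(P[c],[u])[0]; d/=np.linalg.norm(d); M=np.eye(3)-np.outer(d,d); A+=M; y+=M@P[c]['xyz']
    return np.linalg.solve(A,y)
def cen(c,u,lo,hi,r=9):
    im=D[c]['im']; h=cv2.cvtColor(im,cv2.COLOR_RGB2HSV); m=cv2.inRange(h,lo,hi); k=np.zeros_like(m); cv2.circle(k,u,r,255,-1); m&=k
    ys,xs=np.nonzero(m); return (xs.mean(),ys.mean()),len(xs)
for n,a,b,lo,hi in(('purple',(305,272),(336,287),(120,70,40),(150,255,255)),('blue',(275,227),(270,271),(108,100,30),(128,255,255)),('green',(231,278),(259,327),(50,80,30),(90,255,255))):
    A=cen('top',a,lo,hi);B=cen('scene',b,lo,hi); print(n,A,B,tri(A[0],B[0]).round(1), onz(P['top'],[A[0]],38).round(1),onz(P['scene'],[B[0]],36).round(1))
c='top';im=D[c]['im'];h=cv2.cvtColor(im,cv2.COLOR_RGB2HSV); m=cv2.inRange(h,(105,120,60),(125,255,255)); k=np.zeros_like(m); k[245:285,390:460]=255; m&=k
ys,xs=np.nonzero(m); r=cv2.minAreaRect(np.c_[xs,ys].astype(np.float32)); print(r, cv2.boxPoints(r)); 
x3=bydepth(P[c],D[c]['d'],np.c_[xs,ys]); print(x3.mean(0),x3.min(0),x3.max(0))
crop=cv2.resize(im[160:285,380:480],None,fx=4.8,fy=4.8,interpolation=cv2.INTER_CUBIC); cv2.imwrite('pics/crop1.png',crop[:,:,::-1])
# points with height 86..106 around
vs,us=np.mgrid[165:280,390:470]; X=bydepth(P[c],D[c]['d'],np.c_[us.ravel(),vs.ravel()]); 
s=X[(X[:,2]>86)&(X[:,2]<97)]; r=cv2.minAreaRect(s[:,:2].astype(np.float32)); print(len(s),r,cv2.boxPoints(r))
E
```

```text
purple ((np.float64(303.05555555555554), np.float64(271.77777777777777)), 18) ((np.float64(335.95652173913044), np.float64(286.2173913043478)), 46) [449.6 204.3  33.9] [[448.9 203.9  38. ]] [[447.4 206.1  36. ]]
blue ((np.float64(274.0), np.float64(225.5)), 12) ((np.float64(270.1666666666667), np.float64(271.7142857142857)), 42) [542.1 271.6  34. ] [[540.9 270.7  38. ]] [[539.9 273.2  36. ]]
green ((np.float64(228.77777777777777), np.float64(277.5)), 18) ((np.float64(258.125), np.float64(326.3392857142857)), 56) [428.7 353.7  33.9] [[427.9 352.3  38. ]] [[426.9 355.2  36. ]]
((422.8235778808594, 260.7059020996094), (31.044557571411133, 4.850712776184082), 14.03624439239502) [[407.17654 259.29413]
 [408.353   254.58826]
 [438.4706  262.11768]
 [437.29416 266.82355]]
[477.75342714 -25.17303693  91.45123486] [469.6731468  -53.40749619  84.78294029] [485.57633293   3.71614122  95.06733828]
772 ((567.512451171875, -39.47137451171875), (77.37620544433594, 189.3909912109375), 79.33747100830078) [[467.29373  -59.970554]
 [653.41473  -95.01242 ]
 [667.7312   -18.972195]
 [481.61017   16.069672]]
```

View pics/crop1.png

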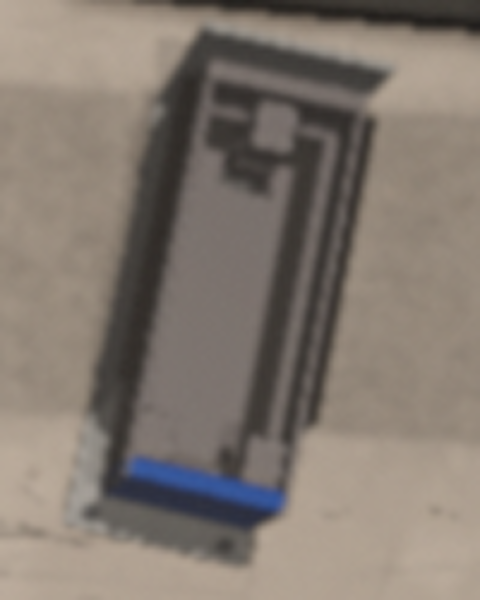

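The crop shows the blue wall top as the bright band from (135,460) to (282,500). There is a corner block on each side, the single block at (273,125), and the cradle end plate at the far end. Next I move the hand above the blue end.

Call:
servo_tool(commands=[[1,[28,-32,0],0],[1,[28,-32,0],0],[1,[28,-32,0],0],[1,[28,-32,0],0],[1,[28,-32,0],0],[1,[28,-32,0],0],[1,[28,-32,0],0],[1,[28,-32,0],0],[1,[28,-32,0],0],[1,[28,-32,0],0],[1,[28,-32,0],0],[1,[28,-32,0],0],[1,[28,-32,0],0],[1,[28,-32,0],0],[1,[28,-32,0],0],[1,[28,-27,0],0]])

```text
time_s: 1.7
tool_pos: [477.9, -24.3, 404.6]
tool_rot: [0.988, 0.152, -0.0, 0.0]
force: [1.1, -0.2, -0.5]
opening: 87.3
grip_force: 0.0
```

Call:
servo_tool(commands=[[1,[0,0,0],-7.7],[1,[0,0,0],-7.7],[1,[0,0,0],-7.7],[1,[0,0,0],-7.7],[1,[0,0,0],-7.7],[1,[0,0,0],-7.7],[1,[0,0,0],-7.7],[1,[0,0,0],-7.7],[1,[0,0,0],0],[1,[0,0,0],0]])

```text
time_s: 2.7
tool_pos: [477.6, -26.5, 404.4]
tool_rot: [0.773, 0.635, -0.0, -0.0]
force: [-0.0, -0.4, -0.5]
opening: 87.7
grip_force: 0.0
```

```bash
python3 - <<'E'
from h import *
s=state(); P,im,d=snap('wrist','w1.png'); np.savez('w1.npz',im=im,d=d,**{k:P[k] for k in P}); print(P)
E
```

```text
{'time_s': 2.7, 'qpos': [0.423, 0.198, -0.558, 1.981, 0.124, 0.996, -0.389], 'tool_pos': [477.635, -26.462, 404.445], 'tool_rot': [0.773, 0.635, -0.0, -0.0], 'force': [-0.021, -0.362, -0.546], 'opening': 87.746, 'grip_force': 0.0}
{'K': array([[405.61335088,   0.        , 316.13184416],
       [  0.        , 405.61335088, 241.96543726],
       [  0.        ,   0.        ,   1.        ]]), 'distortion': array([-0.09239109,  0.        ,  0.        ,  0.        ,  0.        ]), 'xyz': array([492.60154597,  53.87113948, 384.72490048]), 'attitude': array([ 0.98402048, -0.09598217, -0.01500144,  0.14921822])}
```

View pics/w1.png

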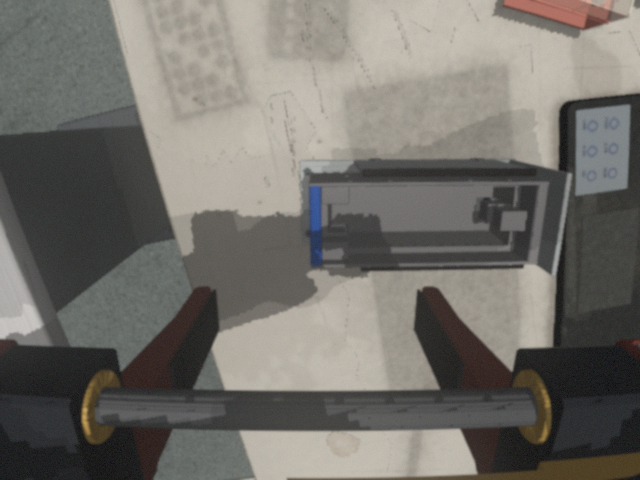

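The wrist view shows the blue wall top as an upright strip at x≈316, y 184–266. The tote extends right to x≈545, and the fingers are below it in the picture.

```bash
python3 - <<'E'
from h import *
W=np.load('w1.npz'); P={k:W[k] for k in('K','distortion','xyz','attitude')}; im=W['im']
h=cv2.cvtColor(im,cv2.COLOR_RGB2HSV); m=cv2.inRange(h,(105,120,50),(128,255,255)); m[:170]=0;m[280:]=0;m[:,:290]=0;m[:,345:]=0
m=cv2.morphologyEx(m,cv2.MORPH_CLOSE,np.ones((5,5)))
ys,xs=np.nonzero(m); X=onz(P,np.c_[xs,ys],92)
r=cv2.minAreaRect(X[:,:2].astype(np.float32)); print('wrist',len(xs),r,cv2.boxPoints(r)); print(np.median(bydepth(P,W['d'],np.c_[xs,ys])[:,2]))
T=np.load('top0.npz');PT=manip.camera_params('top'); h=cv2.cvtColor(T['im'],cv2.COLOR_RGB2HSV); m=cv2.inRange(h,(105,120,100),(125,255,255)); k=np.zeros_like(m);k[245:285,390:460]=255;m&=k
print(np.unique(h[...,2][m>0],return_counts=True))
m&=cv2.inRange(h,(0,0,140),(255,255,255)); ys,xs=np.nonzero(m);X=onz(PT,np.c_[xs,ys],92); r=cv2.minAreaRect(X[:,:2].astype(np.float32)); print('top',len(xs),r,X.mean(0))
# tote sides direction via long edges of depth in wrist: rim heights 88..96
v,u=np.mgrid[160:280,305:560]; X=bydepth(P,W['d'],np.c_[u.ravel(),v.ravel()]); s=X[(abs(X[:,2]-92)<2.5)]
r=cv2.minAreaRect(s[:,:2].astype(np.float32)); print(len(s),r,cv2.boxPoints(r))
E
```

```text
wrist 721 ((476.3524475097656, -22.88799476623535), (58.7391242980957, 7.461883544921875), 79.01106262207031) [[467.0915    -51.007847 ]
 [474.41656   -52.430225 ]
 [485.6134      5.2318573]
 [478.28833     6.654236 ]]
92.07218496334508
(array([100, 102, 103, 106, 112, 113, 115, 117, 118, 119, 120, 122, 123,
       124, 125, 126, 127, 128, 129, 130, 131, 132, 134, 135, 136, 137,
       138, 139, 140, 141, 142, 143, 144, 145, 146, 147, 148, 149, 150,
       151, 152, 153, 154, 155, 156, 157], dtype=uint8), array([ 1,  2,  1,  3,  1,  2,  2,  1,  1,  1,  1,  1,  1,  1,  1,  1,  1,
        2,  1,  2,  1,  2,  2,  1,  1,  4,  2,  4,  4,  2,  3,  3,  4,  4,
        3,  4,  6,  4,  4,  9,  9, 10,  7,  5,  4,  1]))
top 86 ((478.9228820800781, -24.909452438354492), (58.16522216796875, 5.531874656677246), 80.3559341430664) [479.04301923 -23.8275191   92.        ]
4134 ((565.0940551757812, -40.52069854736328), (78.6079330444336, 189.3624267578125), 80.52043914794922) [[465.23257  -63.69435 ]
 [652.00916  -94.88154 ]
 [664.95557  -17.347046]
 [478.17896   13.840141]]
```

Call:
servo_tool(commands=[[0.3,[2.5,0,20],0],[0.3,[0,0,30],0],[0.3,[0,0,30],0],[0.3,[0,0,30],0],[0.3,[0,0,20],0],[0.3,[0,0,15],0],[0.3,[0,0,11],0],[0.3,[0,0,0],0],[-1,[0,0,0],0],[-1,[0,0,0],0],[-1,[0,0,0],0],[-1,[0,0,0],0],[-1,[0,0,0],0],[-1,[0,0,0],0]], squeeze=40)

```text
time_s: 4.15
tool_pos: [478.5, -23.9, 248.9]
tool_rot: [0.772, 0.636, 0.0, 0.0]
force: [1.4, -0.2, 0.8]
opening: 12.7
grip_force: 0.5
```

Call:
servo_tool(commands=[[-1,[0,0,0],0],[-1,[0,0,0],0],[-1,[0,0,0],0]], squeeze=40)

```text
time_s: 4.45
tool_pos: [478.2, -23.7, 248.9]
tool_rot: [0.772, 0.636, 0.0, 0.0]
force: [-2.3, 0.1, 5.7]
opening: 8.8
grip_force: 41.3
```

Call:
servo_tool(commands=[[-1,[0,0,-3],0],[-1,[0,0,-4],0],[-1,[0,0,-5],0],[-1,[0,0,0],0]])

```text
time_s: 4.85
tool_pos: [478.5, -23.9, 261.3]
tool_rot: [0.772, 0.636, 0.0, 0.0]
force: [0.6, -0.8, -1.7]
opening: 8.7
grip_force: 41.2
```

```bash
python3 - <<'E'
from h import *
s=state(); print(s['moment'])
E
```

```text
{'time_s': 4.85, 'qpos': [0.336, 0.406, -0.497, 2.11, 0.301, 0.691, -0.553], 'tool_pos': [478.452, -23.879, 261.269], 'tool_rot': [0.772, 0.636, 0.0, 0.0], 'force': [0.597, -0.831, -1.747], 'opening': 8.689, 'grip_force': 41.228}
[-0.01023424  0.05723454 -0.02439486]
```

Call:
servo_tool(commands=[[-1,[0,0,-5],0],[-1,[0,0,-7],0],[-1,[0,0,-10],0],[-1,[0,0,-15],0],[-1,[0,0,-20],0],[-1,[0,0,-20],0],[-1,[0,0,-20],0],[-1,[0,0,-15],0],[-1,[0,0,0],0]])

```text
time_s: 5.75
tool_pos: [478.9, -23.6, 375.2]
tool_rot: [0.772, 0.636, 0.002, 0.002]
force: [-0.9, -0.1, -1.1]
opening: 8.7
grip_force: 41.2
```

```bash
python3 - <<'E'
from h import *
s=state(); print(s['moment'])
P,im,d=snap('scene'); cv2.imwrite('pics/s2.png',cv2.resize(im[80:330,240:600],None,fx=2,fy=2)[:,:,::-1])
E
```

```text
{'time_s': 5.75, 'qpos': [0.412, 0.236, -0.561, 2.013, 0.157, 0.929, -0.423], 'tool_pos': [478.888, -23.562, 375.2], 'tool_rot': [0.772, 0.636, 0.002, 0.002], 'force': [-0.935, -0.053, -1.105], 'opening': 8.657, 'grip_force': 41.156}
[ 0.03766226  0.01233402 -0.0193425 ]
```

View pics/s2.png

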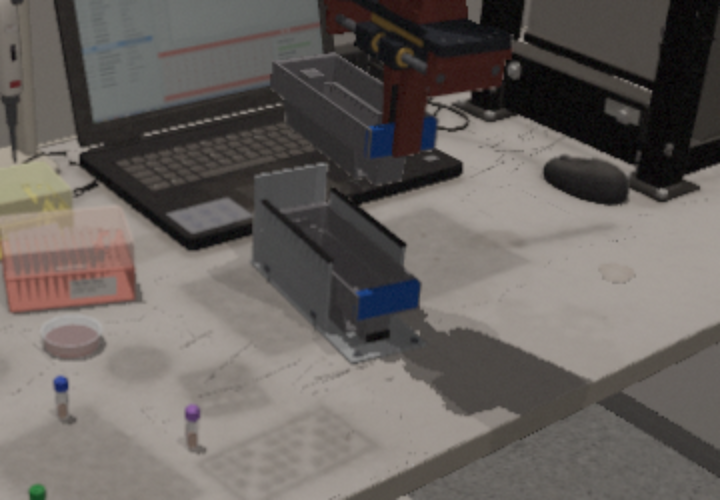

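The picture shows the upper tote held level and clear, with the lower tote still in the cradle (blue end at (390,297)). Now I carry it to the right and turn it.

Call:
servo_tool(commands=[[-1,[-10,3.5,0],0],[-1,[-20,7.5,0],0],[-1,[-25,9.5,0],0],[-1,[-25,9.5,0],0],[-1,[-20,7.5,0],0],[-1,[-15,5.5,0],0],[-1,[-5,2,0],0],[-1,[0,0,0],4],[-1,[0,0,0],8],[-1,[0,0,0],8],[-1,[0,0,0],8],[-1,[0,0,0],8],[-1,[0,0,0],8],[-1,[0,0,0],8],[-1,[0,0,0],8],[-1,[0,0,0],8],[-1,[0,0,0],8],[-1,[0,0,0],8],[-1,[0,0,0],6]])

```text
time_s: 7.7
tool_pos: [499.5, -149.3, 372.3]
tool_rot: [0.995, -0.098, -0.0, -0.0]
force: [-0.2, -0.2, -1.7]
opening: 8.8
grip_force: 41.1
```

Call:
servo_tool(commands=[[-1,[0,0,15],0],[-1,[0,0,20],0],[-1,[0,0,25],0],[-1,[0,0,25],0],[-1,[0,0,25],0],[-1,[0,0,15],0],[-1,[0,0,10],0],[-1,[0,0,5],0],[-1,[0,0,5],0],[-1,[0,0,0],0],[-1,[0,0,0],0]])

```text
time_s: 8.8
tool_pos: [499.8, -150.2, 228.2]
tool_rot: [0.995, -0.096, 0.0, 0.0]
force: [0.2, 0.0, -1.8]
opening: 8.6
grip_force: 41.0
```

Call:
servo_tool(commands=[[-1,[0,0,3],0],[-1,[0,0,3],0],[-1,[0,0,2],0],[-1,[0,0,1.5],0],[-1,[0,0,0],0]])

```text
time_s: 9.3
tool_pos: [499.4, -150.2, 217.9]
tool_rot: [0.995, -0.096, -0.0, -0.0]
force: [-0.4, -0.6, -1.7]
opening: 8.8
grip_force: 41.0
```

Call:
servo_tool(commands=[[-1,[0,0,1],0],[-1,[0,0,1],0],[-1,[0,0,0],0]])

```text
time_s: 9.6
tool_pos: [499.7, -150.2, 216.9]
tool_rot: [0.995, -0.096, 0.0, 0.0]
force: [-2.2, 0.9, 7.4]
opening: 8.8
grip_force: 40.9
```

Contact with the worktop. Release and rise.

Call:
servo_tool(commands=[[-0.4,[0,0,0],0],[-0.4,[0,0,0],0],[-0.4,[0,0,0],0],[-0.4,[0,0,0],0],[-0.4,[0,0,0],0],[-0.4,[0,0,0],0],[-0.4,[0,0,-10],0],[0,[0,0,-30],0],[0,[0,0,-40],0],[0,[0,0,-40],0]])

```text
time_s: 10.6
tool_pos: [498.9, -150.8, 337.5]
tool_rot: [0.995, -0.096, -0.001, 0.0]
force: [0.4, -0.8, -0.1]
opening: 43.5
grip_force: 0.0
```

```bash
python3 - <<'E'
from h import *
s=state(); P,im,d=snap('wrist','w2.png'); np.savez('w2.npz',im=im,d=d,**{k:P[k] for k in P})
E
```

```text
{'time_s': 10.6, 'qpos': [0.35, 0.316, -0.212, 1.976, 0.087, 0.86, -1.671], 'tool_pos': [498.856, -150.792, 337.519], 'tool_rot': [0.995, -0.096, -0.001, 0.0], 'force': [0.38, -0.763, -0.054], 'opening': 43.511, 'grip_force': 0.0}
```

View pics/w2.png

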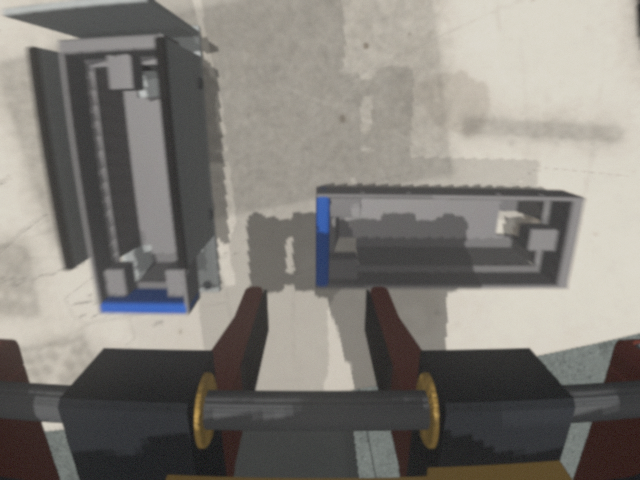

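The wrist view shows the upper tote standing upright and free (blue end at x≈322, y 197–285). The lower tote is still in the cradle, its blue end at (145,306). I move over to the tube and turn, then measure.

Call:
servo_tool(commands=[[0,[-6,-20,-10],0],[0,[-12,-34,0],0],[0,[-12,-34,0],0],[0,[-12,-34,0],0],[0,[-12,-34,0],0],[0,[-12,-34,0],0],[0,[-12,-34,0],0],[0,[-12,-34,0],0],[0,[-12,-34,0],0],[0,[-12,-34,0],0],[0,[-3,-13,0],0],[0,[0,0,0],0]])

```text
time_s: 11.85
tool_pos: [449.2, 206.0, 346.3]
tool_rot: [0.996, -0.094, 0.0, -0.0]
force: [0.1, -0.6, 0.0]
opening: 43.9
grip_force: 0.0
```

Call:
servo_tool(commands=[[0,[0,0,0],-7.5],[0,[0,0,0],-7.5],[0,[0,0,0],-7.5],[0,[0,0,0],-7.5],[0,[0,0,0],-7.5],[0,[0,0,0],-7.5],[0,[0,0,0],-7.5],[0,[0,0,0],-7.5],[0,[0,0,0],-7.5],[0,[0,0,0],-7.5],[0,[0,0,0],-7.5],[0,[0,0,0],-7.5],[0,[0,0,0],0],[0,[0,0,0],0]])

```text
time_s: 13.25
tool_pos: [449.8, 203.1, 345.9]
tool_rot: [0.774, 0.634, -0.0, 0.0]
force: [0.2, 0.3, -0.2]
opening: 43.8
grip_force: 0.0
```

```bash
python3 - <<'E'
from h import *
s=state(); P,im,d=snap('wrist','w3.png'); 
h=cv2.cvtColor(im,cv2.COLOR_RGB2HSV); m=cv2.inRange(h,(120,60,40),(152,255,255))
n,l,st,ce=cv2.connectedComponentsWithStats(m)
for i in range(1,n):
    if st[i,4]>15:
        X=bydepth(P,d,ce[i].round()); print(st[i],ce[i],onz(P,[ce[i]],37).round(1),X.round(1))
# blue rims in w2
W=np.load('w2.npz'); P={k:W[k] for k in('K','distortion','xyz','attitude')}
h=cv2.cvtColor(W['im'],cv2.COLOR_RGB2HSV); m=cv2.inRange(h,(105,120,100),(128,255,255))
n,l,st,ce=cv2.connectedComponentsWithStats(m)
for i in range(1,n):
    if st[i,4]>150:
        ys,xs=np.nonzero(l==i); X=bydepth(P,W['d'],np.c_[xs,ys]); z=64 if ce[i][0]<250 else 60
        Y=onz(P,np.c_[xs,ys],z); print(st[i],X[:,2].mean(),cv2.minAreaRect(Y[:,:2].astype(np.float32)))
# rim outlines by depth
for (u0,u1,v0,v1,z) in((60,210,25,320,64),(305,600,180,300,60)):
    v,u=np.mgrid[v0:v1,u0:u1]; X=bydepth(P,W['d'],np.c_[u.ravel(),v.ravel()]); s=X[abs(X[:,2]-z)<2]; print(z,len(s),cv2.minAreaRect(s[:,:2].astype(np.float32)))
E
```

```text
{'time_s': 13.25, 'qpos': [0.042, 0.33, -0.701, 2.003, 0.271, 0.902, -1.0], 'tool_pos': [449.834, 203.087, 345.938], 'tool_rot': [0.774, 0.634, -0.0, 0.0], 'force': [0.171, 0.278, -0.188], 'opening': 43.807, 'grip_force': 0.0}
[597   2  18   9  46] [604.32608696   6.65217391] [[674.6 322.4  37. ]] [[668.7 321.2  44.8]]
[306 222  14  15 172] [312.68023256 228.88372093] [[446.7 205.4  37. ]] [[447.2 206.4  41.1]]
[317 198  12  63 561] 61.02358026019815 ((506.5307922363281, -156.88751220703125), (7.27239465713501, 42.45256423950195), 79.06443786621094)
[102 300  83  12 875] 64.73873280029085 ((477.533935546875, -22.20407485961914), (60.40583419799805, 8.585092544555664), 79.83484649658203)
64 5152 ((564.3323364257812, -41.049713134765625), (78.02571868896484, 188.1476593017578), 79.64959716796875)
60 4528 ((481.6925354003906, -239.03213500976562), (179.7852325439453, 67.00604248046875), 78.613037109375)
```

Call:
servo_tool(commands=[[-0.3,[1,-2.2,20],0],[-0.3,[0,0,30],0],[-0.3,[0,0,30],0],[-0.3,[0,0,30],0],[-0.3,[0,0,20],0],[-0.3,[0,0,10],0],[-0.3,[0,0,8],0],[-0.3,[0,0,0],0],[-0.6,[0,0,0],0],[-0.6,[0,0,0],0],[-0.66,[0,0,0],0],[-0.7,[0,0,0],0],[-0.74,[0,0,0],0],[-0.8,[0,0,0],0],[-0.9,[0,0,0],0],[-1,[0,0,0],0],[-1,[0,0,0],0]], squeeze=8)

```text
time_s: 15.0
tool_pos: [447.6, 206.4, 198.4]
tool_rot: [0.772, 0.636, 0.0, 0.0]
force: [0.3, -0.1, 4.3]
opening: 11.6
grip_force: 8.0
```

Call:
servo_tool(commands=[[-1,[0,0,-5],0],[-1,[0,0,-15],0],[-1,[0,0,-30],0],[-1,[0,0,-35],0],[-1,[0,0,-25],0],[-1,[-8,6,0],0],[-1,[-20,14,0],0],[-1,[-27,19,0],0],[-1,[-27,19,0],0],[-1,[-27,19,0],0],[-1,[-27,19,0],0],[-1,[-27,19,0],0],[-1,[-27,19,0],0],[-1,[-18,13,0],0],[-1,[-10,7,0],0],[-1,[0,0,0],0],[-1,[0,0,0],0]])

```text
time_s: 16.7
tool_pos: [556.4, -36.2, 308.0]
tool_rot: [0.771, 0.636, -0.0, -0.001]
force: [-0.3, -0.2, -0.3]
opening: 11.7
grip_force: 8.0
```

```bash
python3 - <<'E'
from h import *
s=state(); P,im,d=snap('scene'); a=cv2.resize(im[100:280,330:510],(400,400)); P,im,d=snap('wrist'); b=cv2.resize(im,(533,400))[:,67:467]
cv2.imwrite('pics/c4.png',np.hstack([a,b])[:,:,::-1])
E
```

```text
{'time_s': 16.7, 'qpos': [0.42, 0.466, -0.594, 1.896, 0.332, 0.879, -0.53], 'tool_pos': [556.44, -36.169, 307.958], 'tool_rot': [0.771, 0.636, -0.0, -0.001], 'force': [-0.343, -0.235, -0.32], 'opening': 11.673, 'grip_force': 8.0}
```

View pics/c4.png

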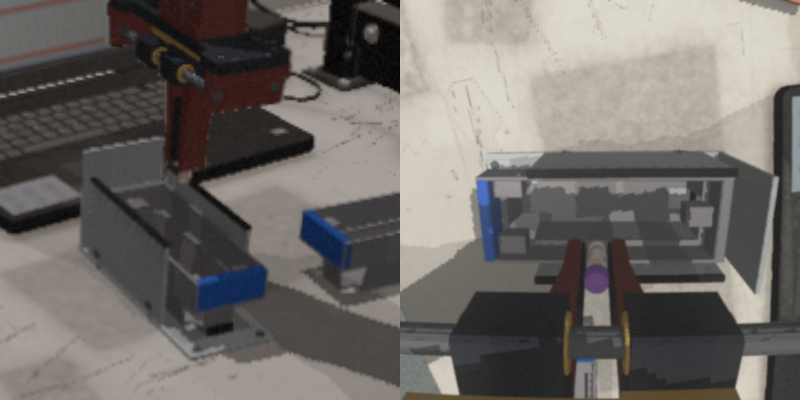

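The tube hangs straight between the fingers (wrist view, cap at (597,278)), over the middle of the lower tote. Now I lower it.

Call:
servo_tool(commands=[[-1,[0,0,10],0],[-1,[0,0,20],0],[-1,[0,0,25],0],[-1,[0,0,20],0],[-1,[0,0,12],0],[-1,[0,0,7],0],[-1,[0,0,4],0],[-1,[0,0,2],0],[-1,[0,0,0],0],[-1,[0,0,0],0]])

```text
time_s: 17.8
tool_pos: [557.2, -37.1, 208.8]
tool_rot: [0.772, 0.636, 0.0, 0.0]
force: [-0.3, -0.6, -0.6]
opening: 11.6
grip_force: 8.0
```

Call:
servo_tool(commands=[[-1,[0,0,1],0],[-1,[0,0,0.8],0],[-1,[0,0,0],0],[-1,[0,0,0],0]])

```text
time_s: 18.2
tool_pos: [557.0, -37.1, 206.4]
tool_rot: [0.772, 0.636, 0.0, 0.0]
force: [0.3, 0.8, -0.2]
opening: 11.5
grip_force: 8.0
```

Call:
servo_tool(commands=[[-1,[0,0,0.5],0],[-1,[0,0,0],0],[-1,[0,0,0],0]])

```text
time_s: 18.5
tool_pos: [557.0, -37.1, 205.8]
tool_rot: [0.772, 0.636, -0.0, -0.0]
force: [-0.2, -0.3, 0.2]
opening: 11.5
grip_force: 8.0
```

Call:
servo_tool(commands=[[-1,[0,0,0.5],0],[-1,[0,0,0],0],[-1,[0,0,0],0]])

```text
time_s: 18.8
tool_pos: [557.1, -37.1, 205.5]
tool_rot: [0.772, 0.636, 0.0, 0.0]
force: [0.4, 0.5, 1.7]
opening: 12.0
grip_force: 8.0
```

Call:
servo_tool(commands=[[-0.73,[0,0,0],0],[-0.72,[0,0,0],0],[-0.71,[0,0,0],0],[-0.7,[0,0,0],0],[-0.69,[0,0,0],0],[-0.67,[0,0,0],0],[-0.65,[0,0,0],0],[-0.6,[0,0,0],0],[-0.5,[0,0,0],0],[-0.4,[0,0,0],0],[-0.4,[0,0,0],0],[-0.4,[0,0,-5],0],[-0.4,[0,0,-15],0],[-0.4,[0,0,-30],0],[-0.4,[0,0,-40],0],[-0.4,[0,0,-40],0],[-0.4,[0,0,0],0]])

```text
time_s: 20.5
tool_pos: [558.8, -36.4, 342.0]
tool_rot: [0.772, 0.636, 0.004, 0.004]
force: [-0.2, 0.1, 0.7]
opening: 26.4
grip_force: 0.0
```

```bash
python3 - <<'E'
from h import *
s=state(); P,im,d=snap('scene'); a=cv2.resize(im[140:260,360:480],(400,400),interpolation=cv2.INTER_CUBIC); P,im,d=snap('wrist'); b=cv2.resize(im,(533,400))[:,67:467]
cv2.imwrite('pics/c5.png',np.hstack([a,b])[:,:,::-1])
h=cv2.cvtColor(im,cv2.COLOR_RGB2HSV); m=cv2.inRange(h,(120,60,30),(152,255,255)); n,l,st,ce=cv2.connectedComponentsWithStats(m)
for i in range(1,n):
    if st[i,4]>30: print(st[i],ce[i],onz(P,[ce[i]],46).round(1),bydepth(P,d,ce[i].round()).round(1))
E
```

```text
{'time_s': 20.5, 'qpos': [0.44, 0.425, -0.615, 1.867, 0.303, 0.933, -0.506], 'tool_pos': [558.797, -36.377, 341.96], 'tool_rot': [0.772, 0.636, 0.004, 0.004], 'force': [-0.17, 0.088, 0.701], 'opening': 26.432, 'grip_force': 0.0}
[305 231  16  18 226] [312.30973451 239.38938053] [[556.  -37.6  46. ]] [[556.  -36.5  48.7]]
```

View pics/c5.png

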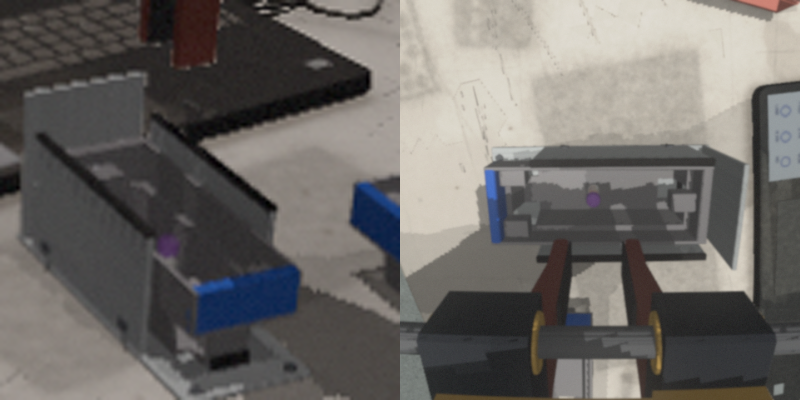

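The purple cap is at (593,199) in the right-hand panel, with top depth z≈48 at (556,-37). The tube is standing near the tote's centre. Next I go over the upper tote.

Call:
servo_tool(commands=[[1,[-14,-2.4,0],0],[1,[-26,-4.4,0],0],[1,[-30,-5,0],0],[1,[-30,-5,0],0],[1,[-30,-5,0],0],[1,[-30,-5,0],0],[1,[-26,-4.5,0],0],[1,[-16,-2.6,0],0],[1,[-8.7,-1.4,0],0],[1,[0,0,0],0],[1,[0,0,0],0]])

```text
time_s: 21.7
tool_pos: [482.1, -236.6, 334.9]
tool_rot: [0.771, 0.636, 0.0, -0.001]
force: [-0.1, 0.6, -0.7]
opening: 87.6
grip_force: 0.0
```

```bash
python3 - <<'E'
from h import *
s=state(); P,im,d=snap('wrist','w6.png'); np.savez('w6.npz',im=im,d=d,**P)
v,u=np.mgrid[0:480:1,0:640:1]; ok=d.ravel()>0; uv=np.c_[u.ravel(),v.ravel()][ok]; X=bydepth(P,d,uv)
for z,c in((60,(482,-237)),(64,(562,-38))):
    near=(np.hypot(X[:,0]-c[0],X[:,1]-c[1])<120)&(abs(X[:,2]-z)<2.5)
    s=X[near]
    if len(s)>200: print(z,len(s),s[:,2].mean(),cv2.minAreaRect(s[:,:2].astype(np.float32)))
h=cv2.cvtColor(im,cv2.COLOR_RGB2HSV); m=cv2.inRange(h,(105,120,50),(128,255,255)); n,l,st,ce=cv2.connectedComponentsWithStats(m)
for i in range(1,n):
    if st[i,4]>150:
        ys,xs=np.nonzero(l==i); Y=onz(P,np.c_[xs,ys],60);D=bydepth(P,d,np.c_[xs,ys]); D=D[abs(D[:,2]-60)<3]; print(st[i],cv2.minAreaRect(Y[:,:2].astype(np.float32)),len(D),D.mean(0))
# top camera view as a second opinion
P,im,d=snap('top'); h=cv2.cvtColor(im,cv2.COLOR_RGB2HSV); m=cv2.inRange(h,(105,120,100),(125,255,255)); m[:150]=0;m[:,:390]=0;n,l,st,ce=cv2.connectedComponentsWithStats(m)
for i in range(1,n):
    if st[i,4]>30:
        ys,xs=np.nonzero(l==i); Y=onz(P,np.c_[xs,ys],60 if ce[i][0]>460 else 64); print(ce[i],st[i],Y.mean(0))
E
```

```text
{'time_s': 21.7, 'qpos': [0.8, 0.39, -0.567, 1.923, 0.262, 0.902, -0.089], 'tool_pos': [482.051, -236.636, 334.877], 'tool_rot': [0.771, 0.636, 0.0, -0.001], 'force': [-0.077, 0.559, -0.699], 'opening': 87.628, 'grip_force': 0.0}
60 4764 59.91988693496326 ((481.911376953125, -238.95211791992188), (180.2168731689453, 66.5973129272461), 78.67493438720703)
[ 269  109  101   14 1292] ((498.3297424316406, -155.2820587158203), (7.688855171203613, 60.725772857666016), 79.12881469726562) 1286 [ 498.99963173 -155.14552906   60.1578928 ]
[485.58333333 255.7       ] [481 242  10  29 120] [ 501.28238963 -155.13953348   60.        ]
[419.34166667 262.675     ] [405 258  30  10 120] [478.26338196 -24.2997357   64.        ]
```

View pics/w6.png

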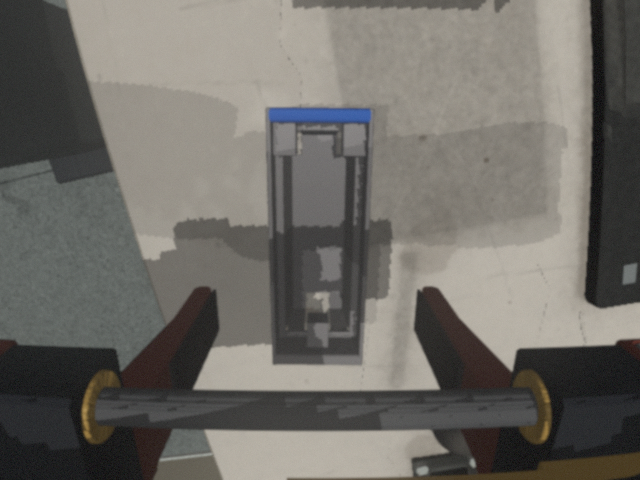

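The wrist view shows the upper tote square between the fingers. Its blue end is at (319,115) and its grey end at (318,357). Now I take it across the sides.

Call:
servo_tool(commands=[[1,[-2.3,0.5,15],0],[1,[0,0,25],0],[1,[0,0,25],0],[1,[0,0,25],0],[1,[0,0,15],0],[1,[0,0,9],0],[1,[0,0,5],0],[1,[0,0,0],0],[0.7,[0,0,0],0],[0.5,[0,0,0],0],[0.3,[0,0,0],0],[0,[0,0,0],0],[-1,[0,0,0],0],[-1,[0,0,0],0],[-1,[0,0,0],0]], squeeze=30)

```text
time_s: 23.3
tool_pos: [482.4, -239.7, 217.0]
tool_rot: [0.772, 0.636, 0.0, 0.001]
force: [-1.0, -0.4, 6.2]
opening: 66.0
grip_force: 30.0
```

Call:
servo_tool(commands=[[-1,[0,0,-3],0],[-1,[0,0,-10],0],[-1,[0,0,-20],0],[-1,[0,0,-30],0],[-1,[0,0,-40],0],[-1,[0,0,-40],0],[-1,[0,0,-20],0],[-1,[0,0,0],0],[-1,[0,0,0],0]])

```text
time_s: 24.2
tool_pos: [481.7, -239.5, 379.1]
tool_rot: [0.772, 0.636, -0.0, -0.0]
force: [0.2, -0.1, -2.5]
opening: 66.0
grip_force: 30.0
```

Call:
servo_tool(commands=[[-1,[0,0,0],4],[-1,[0,0,0],8],[-1,[0,0,0],8],[-1,[0,0,0],8],[-1,[0,0,0],8],[-1,[0,0,0],8],[-1,[0,0,0],8],[-1,[0,0,0],8],[-1,[0,0,0],8],[-1,[0,0,0],8],[-1,[0,0,0],8],[-1,[0,0,0],5.4],[-1,[0,0,0],0]])

```text
time_s: 25.5
tool_pos: [481.6, -239.3, 377.4]
tool_rot: [0.996, -0.091, -0.002, -0.0]
force: [-0.2, 0.0, -2.5]
opening: 65.9
grip_force: 30.0
```

Call:
servo_tool(commands=[[-1,[2,-10,0],0],[-1,[4,-20,0],0],[-1,[6,-30,0],0],[-1,[6,-30,0],0],[-1,[6,-30,0],0],[-1,[6,-30,0],0],[-1,[6,-30,0],0],[-1,[5,-20,0],0],[-1,[2,-12,0],0],[-1,[0,0,0],0],[-1,[0,0,0],0]])

```text
time_s: 26.6
tool_pos: [562.4, -39.5, 378.9]
tool_rot: [0.996, -0.091, -0.0, 0.0]
force: [-0.3, -1.1, -1.9]
opening: 65.8
grip_force: 30.0
```

```bash
python3 - <<'E'
from h import *
s=state(); q=s['tool_rot']; print('toolx yaw',np.degrees(2*np.arctan2(q[1],q[0])),s['moment'])
P,im,d=snap('scene'); a=cv2.resize(im[100:260,350:510],(400,400)); 
P,im,d=snap('wrist'); b=cv2.resize(im,(533,400))[:,67:467]
cv2.imwrite('pics/c7.png',np.hstack([a,b])[:,:,::-1])
h=cv2.cvtColor(im,cv2.COLOR_RGB2HSV); m=cv2.inRange(h,(105,120,50),(128,255,255)); n,l,st,ce=cv2.connectedComponentsWithStats(m)
for i in range(1,n):
    if st[i,4]>60:
        ys,xs=np.nonzero(l==i); D=bydepth(P,d,np.c_[xs,ys]); print(st[i],np.median(D,0).round(1))
E
```

```text
{'time_s': 26.6, 'qpos': [0.272, 0.35, -0.389, 1.831, 0.157, 0.991, -1.934], 'tool_pos': [562.383, -39.521, 378.926], 'tool_rot': [0.996, -0.091, -0.0, 0.0], 'force': [-0.329, -1.114, -1.91], 'opening': 65.846, 'grip_force': 29.975}
toolx yaw -10.386475855622825 [ 0.04046627  0.01309387 -0.00738937]
[ 223   90  190   28 4891] [645.9 -56.3 222. ]
```

View pics/c7.png

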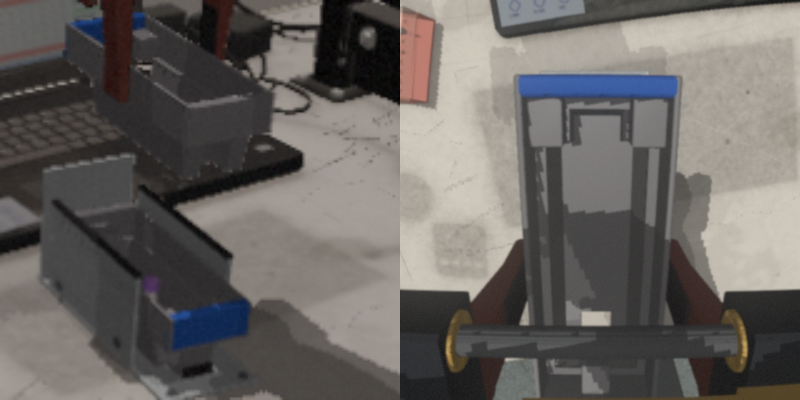

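The upper tote is held with its blue end away (wrist view, (597,86)) over the lower tote, and the purple cap still stands at (150,283) in the left panel. Now I lower it.

Call:
servo_tool(commands=[[-1,[0,-1.5,10],0],[-1,[0,0,20],0],[-1,[0,0,25],0],[-1,[0,0,20],0],[-1,[0,0,12],0],[-1,[0,0,8],0],[-1,[0,0,5],0],[-1,[0,0,3],0],[-1,[0,0,0],0],[-1,[0,0,0],0]])

```text
time_s: 27.7
tool_pos: [563.3, -37.3, 276.9]
tool_rot: [0.996, -0.091, 0.001, -0.0]
force: [-0.5, 0.5, -1.9]
opening: 66.0
grip_force: 30.0
```

Call:
servo_tool(commands=[[-1,[0,0,1.5],0],[-1,[0,0,1],0],[-1,[0,0,0],0],[-1,[0,0,0],0]])

```text
time_s: 28.1
tool_pos: [563.0, -37.3, 273.9]
tool_rot: [0.996, -0.091, 0.0, 0.0]
force: [0.1, 0.2, -2.4]
opening: 65.6
grip_force: 30.0
```

Call:
servo_tool(commands=[[-1,[0,0,1],0],[-1,[0,0,1],0],[-1,[0,0,0],0]])

```text
time_s: 28.4
tool_pos: [562.9, -37.3, 271.7]
tool_rot: [0.996, -0.091, -0.0, 0.0]
force: [-0.7, 0.2, -1.4]
opening: 66.2
grip_force: 30.0
```

Call:
servo_tool(commands=[[-1,[0,0,0.7],0],[-1,[0,0,0],0],[-1,[0,0,0],0]])

```text
time_s: 28.7
tool_pos: [563.0, -37.3, 271.1]
tool_rot: [0.996, -0.091, -0.0, 0.0]
force: [-0.3, -0.0, -1.0]
opening: 65.9
grip_force: 30.0
```

Call:
servo_tool(commands=[[-1,[0,0,0.6],0],[-1,[0,0,0.4],0],[-1,[0,0,0],0]])

```text
time_s: 29.0
tool_pos: [563.1, -37.2, 271.0]
tool_rot: [0.996, -0.091, 0.0, 0.0]
force: [-3.5, 0.2, 6.3]
opening: 66.1
grip_force: 30.0
```

Seated at the expected height. Release and rise.

Call:
servo_tool(commands=[[0.53,[0,0,0],0],[0.58,[0,0,0],0],[0.64,[0,0,0],0],[0.75,[0,0,0],0],[0.9,[0,0,0],0],[1,[0,0,0],0],[1,[0,0,0],0],[1,[0,0,-5],0],[1,[0,0,-15],0],[1,[0,0,-30],0],[1,[0,0,-40],0],[1,[0,0,-40],0],[1,[0,0,0],0],[1,[0,0,0],0]])

```text
time_s: 30.4
tool_pos: [563.1, -37.2, 402.2]
tool_rot: [0.996, -0.091, 0.002, 0.0]
force: [-1.0, 0.0, -0.5]
opening: 87.6
grip_force: 0.0
```

```bash
python3 - <<'E'
from h import *
s=state(); P,im,d=snap('wrist'); b=cv2.resize(im,(533,400))[:,67:467]
v,u=np.mgrid[0:480,0:640]; ok=d.ravel()>0; X=bydepth(P,d,np.c_[u.ravel(),v.ravel()][ok]); s=X[(np.hypot(X[:,0]-562,X[:,1]+38)<115)&(X[:,2]>106)&(X[:,2]<122)]
print(len(s),cv2.minAreaRect(s[:,:2].astype(np.float32)), s[:,2].mean())
A=np.c_[s[:,:2]-[562,-38],np.ones(len(s))]; print('plane',np.linalg.lstsq(A,s[:,2],rcond=None)[0])
P,im,d=snap('scene'); a=cv2.resize(im[130:290,310:470],(400,400)); cv2.imwrite('pics/c8.png',np.hstack([a,b])[:,:,::-1])
E
```

```text
{'time_s': 30.4, 'qpos': [0.276, 0.326, -0.396, 1.807, 0.145, 1.033, -1.928], 'tool_pos': [563.102, -37.236, 402.209], 'tool_rot': [0.996, -0.091, 0.002, 0.0], 'force': [-0.993, 0.02, -0.496], 'opening': 87.566, 'grip_force': 0.0}
5209 ((562.5684814453125, -37.455474853515625), (66.84941101074219, 180.4820098876953), 79.15872955322266) 113.29568198604417
plane [5.68477335e-03 5.46013900e-04 1.13247831e+02]
```

View pics/c8.png

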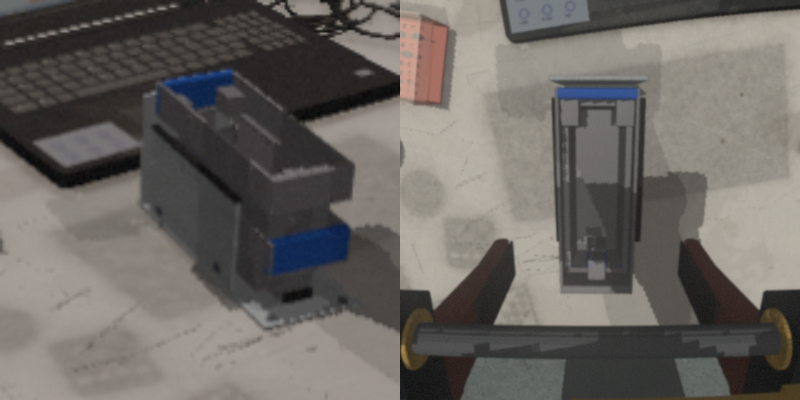

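The stack is level, with the rim at z≈113.3 and centred at (562.6,-37.5). The blue ends are opposite and the gripper is clear. Handing in.

```bash
python3 -c "
from rig import manip; print(manip.job_done())"
```

```text
the job is handed in; nothing more can be done
None
```

The job is handed in, though the hand-in did not report a verdict: the upper tote is stacked end for end on the lower one, level and let go. When I last saw the purple-capped tube, just before lowering the upper tote, it was standing in the lower tote; nothing came near the other two tubes, and the run took about 31 s.

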